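Seat the punch guide by feel and close the clamp frame over it

ROBOT

A 6-joint arm with a two-finger parallel gripper is mounted at the origin on a cart in front of the work surface, level with it; the furniture and walls round the work are solid. World frame = base frame: x ahead of the robot, y to its left, z up, the work surface at z = 0. Lengths are in m, angles in rad, forces in N, time in s.
With the tool pointing down it reaches from about 0.375 to 0.975 m from the base axis. Payload 3.8 kg.
Tool frame: the origin (TCP) lies at the very end of the fingers, on their centre line; the grasp point (between the pads) lies arm.grip_point_offset behind it (arm.grip_point_offset is the distance from the TCP to the grasp point, in m); z points along the fingers, y is the line along which they close (so a half turn about z gives the same grasp; the last joint's range is limited). The gripper opens to 88 mm and grips with 3 to 60 N. Pads are 18 mm wide; open, the fingers measure 123 mm over their backs; the gripper's body (75 mm by 187 mm) begins 45 mm behind the grasp point.
Start: joints at [1.176, 0.264, 1.604, -0, 1.274, -0.037], TCP at [0.236, 0.632, 0.239] pointing down, gripper open.
Joint ranges: [-2.63, 2.63], [-0.94, 2.18], [0.31, 2.57], [-1.31, 4.45], [0, 2.66], [-2.55, 2.55]. Speed limits (rad/s): [2.57, 2.57, 3.14, 3.14, 3.14, 3.14].

INTERFACE

Orientations are given as a unit quaternion [w, x, y, z].
In Python, from workcell import arm, cams gives the robot as it stands. The module is installed in compiled form; this text tells all that it offers.
- The arm moves only by the tool arm_command, never from a script. Its argument "motion" is a list of rows, each a list of 5 numbers: the shift along the tool's x, y, z normalised to -1 to 1, where 1 is 0.03 m, then the turn about the tool's z normalised to -1 to 1, where 1 is 0.12 rad, then the opening, from -1 (shut) to 1 (fully open). A call has 1 to 10 rows; each row shifts and turns the commanded pose from where the row before left it, along the tool's axes as they then stand; what a row does not reach is not made up. A row lasts 1/12 s, in which the tool goes at most 41.7 mm and 7.16 degrees, less where a joint would pass 70% of its speed; a pose out of reach is approached as far as the arm can. A call with a number of a shift or a turn outside -1 to 1 is refused whole. A call with a gripper value outside its range is refused whole. The fingers move at their own pace and stop on an object; "newtons" is the grip in N (left out, the last holds). Time passes only in rows, so rows that do not move let the fingers close. It gives the time, the measured TCP pose, the force, the opening and the grip force at its end, in the units of the state.
- arm.get_obs(): the state, without advancing time (a new reading comes with each control period).
- cams.camera(name): name is "scene" or "side" or "wrist"; returns a dict with "color" (480x640x3 uint8, red, green, blue), "depth" (480x640 float32, m along the optical axis (not along the pixel's ray), 0 where there is no reading), "fx", "fy", "cx", "cy" (pixels), "k1" (the pictures are not rectified: a ray, as slopes to the right and down, at radius r is drawn at 1 + k1 r^2 times it, then the intrinsics apply), "rvec" (rotation vector, rad) and "tvec" (3), from world to camera coordinates, as OpenCV has them; the wrist camera has in their place "tool_from_camera" (4x4, takes a point from camera to tool coordinates, whose origin is the TCP and whose axes are the flange's). Camera axes: x right, y down, z forward; pixel columns grow to the right and rows downward; lengths in m; the calibration is good to about 2 mm. A picture is of the moment at which its call begins: read the wrist's pose just before it.
- arm.sign_off(): hands the job in; it is judged then, once.
The state is a dict: "time_s": time; "q": joint angles; "qd": joint speeds; "effort": joint torques, N m; "tool_pos": TCP position; "eef_rot": TCP orientation; "ft_force": force on the tool from outside, world axes, zero at the start; "wrist_torque": the same for the moment, N m; "grip_width": opening from 0.0 (shut) to 1.0 (fully open); "finger_force": force on a finger pad.
Only numpy, scipy, OpenCV 4.12 (cv2) and the standard library are available. Lean on these libraries where they do the work, as an engineer would, in place of code of your own. Each camera call takes 0.05 s, during which the arm holds its last target. There are 200 camera calls.

TASK

Set the brass punch guide up in the punching jig: lower it onto the jig's slide, feel for the key until the guide drops over it and sits fully down and flat, and only then swing the red hinged clamp frame down over it until it is fully closed. Never let the clamp bear on the guide while it is not fully down, and leave the tin, the wax and the clip where they are.

Things in the scene. Friction and masses are not known exactly. Their poses are not given: they have to be found in the camera images.
- guide: loose brass plate 50 (x) x 80 (y) x 20 mm with an upright black handle, 0.25 to 0.5 kg. Origin: centre of its underside, z up. In the middle of the underside is a blind pocket 14 (x) x 32 (y) mm, 10 mm deep, that must drop over the jig's key, either way round. At the start it stands flat on the table, left or right of the jig.
- handle (a point): top centre of the guide's bar handle, 54 mm above the guide's underside; axes as the guide's. The handle is 26 (x) x 14 (y) mm and rises 34 mm from the middle of the plate's top; grip it across y.
- jig: grey punching jig fixed on the table, base 205 x 92 x 12 mm, z up, origin on the table; the clamp's hinge is at its +x end. On it between two rails along x lies a steel slide 56 (x) x 62 (y) mm, locked; its top is 28 mm above the table. On the slide's middle stands a brass key 10 (x) x 24 (y) mm, 8 mm high, with bevelled top edges.
- seat (a point): point of the jig at x = 0, y = 0, 28 mm above the table (slide top); axes as the jig's. Where the slide is locked is not reported: the key's centre is at y = 0 and anywhere from x = -12 to +12 mm from here. Fully seated, the guide's underside lies flat on the slide, at this height; riding on the key it is 8 mm higher, or tilted.
- clamp (a joint): hinge of the red clamp frame (rad): 0 = closed, level, lying on a fully seated guide; grows as the free end rises; starts open at 1.6 to 1.85, leaning back from the guide; stops at 2.0. The hinge is stiff (0.25 N m): the frame stays where it is left and must be pushed down and pressed home. If the guide is not fully down it stops above 0.06.
- clamp_hinge (a point): middle of the clamp's hinge axis (along the jig's y), 85 mm from the jig's origin along +x, 53 mm above the table. The frame reaches 171 mm from it (standing open, 224 mm above the table; closed, towards the jig's -x): side bars 8 mm wide at y = +-28.5 mm, a cross bar 130 mm from the hinge, then the tab; all 10 mm thick, centred on the axis height. The guide's handle comes up through it.
- clamp_tab (a point): middle of the upper (when open: rear) face of the black tab at the frame's free end, 153 mm from the hinge axis and 5 mm off the frame's mid-plane; the tab is 34 mm wide (y), 36 mm long, 10 mm thick. Push it from behind, then from above, to close the frame.
- rivets: round red-lidded tin, 55 mm across, 26 mm high, origin at the centre of its underside; bystander
- wax: round yellow cake of beeswax, 49 mm across, 18 mm high, origin at the centre of its underside; bystander
- clip: black spring clip, 32x23x37 mm, origin at the centre of its underside; bystander
There are look-alikes about, which are no part of the job. Several things have the shape of the guide; the one meant has the colours described above.

How it is judged:
On the way, in this order (a step that is already met when the one before it is completed fails the run):
1. the guide sits fully down over the key, flat on the slide, with the clamp still open (z of guide in the frame of seat between -0.003 and 0.0025 m and horizontal distance between guide and seat below 0.02 m and angle between guide's own z axis and vertical below 0.05 rad and value of joint clamp above 0.8 rad), for 0.2 s.
2. the clamp frame is fully closed over the guide (value of joint clamp below 0.035 rad), for 0.2 s.
At the end, for the whole second after the job is handed in: The guide lies fully down over the key (underside within 2.5 mm of the slide's top, within 20 mm of the seat point in plan, tilted less than 0.05 rad), at rest, with the clamp frame closed over it (below 0.035 rad) and everything let go (z of guide in the frame of seat between -0.003 and 0.0025 m and horizontal distance between guide and seat below 0.02 m and angle between guide's own z axis and vertical below 0.05 rad and value of joint clamp below 0.035 rad and linear speed of guide below 0.02 m/s); the robot touches nothing.
It fails at once if the clamp frame (or another part of the jig but the slide) bears on the guide while the guide is not fully down (contact force between jig and guide above 3 N and z of guide in the frame of seat above 0.004 m).
It fails at once if the rivet tin is moved more than 25 mm (distance of rivets from where it was at the start of the episode above 0.025 m).
It fails at once if the wax is moved more than 25 mm (distance of wax from where it was at the start of the episode above 0.025 m).
It fails at once if the spring clip is moved more than 25 mm (distance of clip from where it was at the start of the episode above 0.025 m).
It also fails if it takes over 72 s, if anything falls off the work surface, if the arm or the gripper's body presses on something with over 40 N, if the wrist force passes 120 N, or if a joint passes its speed limit or range.

## Working session

There is one attempt and no reset: what is moved stays moved. The work goes in short steps, Python scripts to look and compute and a tool call to move; the robot and the scene stay as the last step left them, time stands still between calls to the robot, and variables do not carry over. Pictures are saved under pics/ and viewed, at most 10 in all, crops included, and the job is handed in when it is done.

Besides the shell and the picture viewer there is one more tool, called after "Request:" as name(argument=value, ...) on one line, values as JSON. arm_command: Moves the arm, as the interface text tells. Its arguments: {"type":"object","properties":{"motion":{"type":"array"},"newtons":{"type":"number"}},"required":["motion"]}

```bash
mkdir -p pics
cat > h.py <<'E'
import numpy as np, cv2
from scipy.spatial.transform import Rotation as R
from workcell import arm, cams
def cam(name):
    o=arm.get_obs(); c=cams.camera(name)
    if name=="wrist":
        q=o["eef_rot"]; T=np.eye(4); T[:3,:3]=R.from_quat([q[1],q[2],q[3],q[0]]).as_matrix(); T[:3,3]=o["tool_pos"]
        c["W"]=T@np.array(c["tool_from_camera"])
    else:
        M=np.eye(4); M[:3,:3]=cv2.Rodrigues(np.array(c["rvec"],float))[0]; M[:3,3]=np.ravel(c["tvec"]); c["W"]=np.linalg.inv(M)
    return c
def rays(c,uv):
    uv=np.atleast_2d(np.array(uv,float)); d=np.stack([(uv[:,0]-c["cx"])/c["fx"],(uv[:,1]-c["cy"])/c["fy"]],1)
    s=d.copy()
    for _ in range(10): s=d/(1+c["k1"]*(s**2).sum(1,keepdims=True))
    return np.c_[s,np.ones(len(s))]
def plane(c,uv,z):
    r=rays(c,uv)@c["W"][:3,:3].T; o=c["W"][:3,3]
    return o+r*((z-o[2])/r[:,2])[:,None]
def depthpts(c,uv):
    uv=np.atleast_2d(uv).astype(int); d=c["depth"][uv[:,1],uv[:,0]]
    return (rays(c,uv)*d[:,None])@c["W"][:3,:3].T+c["W"][:3,3]
def save(c,n,crop=None,s=1):
    im=c["color"][:,:,::-1]
    if crop: x,y,w,h=crop; im=im[y:y+h,x:x+w]
    cv2.imwrite("pics/"+n,cv2.resize(im,None,fx=s,fy=s))
E
python3 - <<'E'
from h import *
o=arm.get_obs(); print(o, arm.grip_point_offset)
for n in("scene","side"):
    c=cam(n); save(c,n+"1.png"); print(n,c["W"].round(3).tolist(),c["fx"],c["k1"])
E
```

```text
{'time_s': 0.0, 'q': array([ 1.17608174e+00,  2.64761101e-01,  1.60533054e+00, -7.48349594e-06,
        1.27372448e+00, -3.68961754e-02]), 'qd': array([-0.00067996,  0.00047954,  0.00036762, -0.00029233, -0.00111864,
        0.00118402]), 'effort': array([ 1.95084949e-04, -5.02104771e+01, -3.56879032e+01,  7.27867917e-02,
        2.95450632e-02, -1.38428018e-04]), 'tool_pos': array([0.2361383 , 0.63159968, 0.23740614]), 'eef_rot': array([-2.34566397e-04,  1.77955105e-01,  9.84037979e-01, -1.08671145e-03]), 'ft_force': array([ 0.90912231,  0.20807228, -0.33889873]), 'wrist_torque': array([-0.0099683 , -0.02544546,  0.04811978]), 'finger_force': 0.0, 'grip_width': 0.9981065799458028} 0.0187
scene [[0.663, -0.424, 0.617, -0.095], [-0.748, -0.387, 0.539, -0.639], [0.01, -0.819, -0.574, 0.697], [0.0, 0.0, 0.0, 1.0]] 481.2605366346759 -0.12405303695978367
side [[0.994, -0.055, 0.094, 0.436], [-0.108, -0.566, 0.817, -1.071], [0.008, -0.823, -0.569, 0.768], [0.0, 0.0, 0.0, 1.0]] 559.7112649668863 -0.070898124660744
```

View pics/scene1.png

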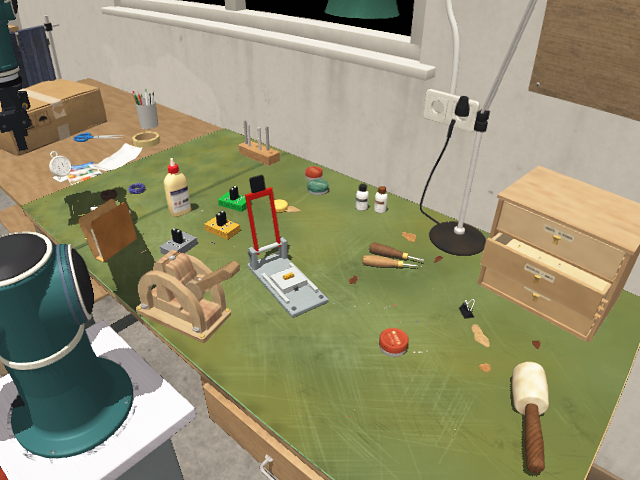

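View pics/side1.png

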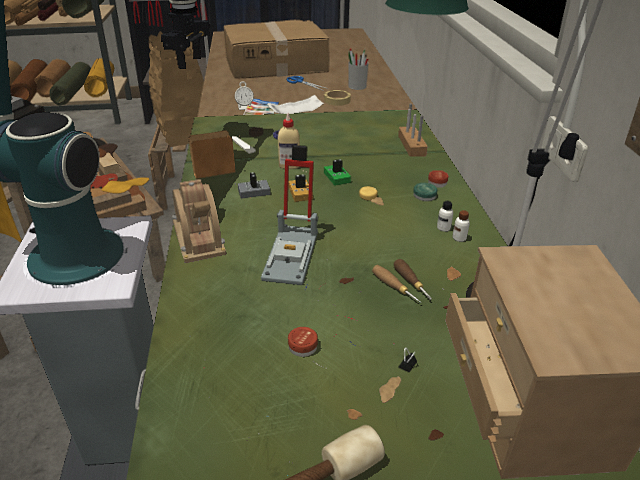

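Candidates for the guide, all the same shape: grey plate (scene 180,240), brass/yellow plate (222,226) and green plate (233,200). The brass one fits the description. I'll check it in a close crop and measure.

Run:
```python
from h import *
a=cam("scene"); b=cam("side")
A=cv2.resize(a["color"][180:330,150:350],None,fx=4,fy=4,interpolation=cv2.INTER_CUBIC)[:,:,::-1]
cv2.imwrite("pics/crop1.png",A)
for n,c,pts in(("scene",a,dict(brass=(226,233),handle=(222,213),key=(290,275),slide=(300,282),tab=(258,184),bar=(262,194),rivets=(393,338),clip=(466,310),wax=(281,204),hingeR=(284,245),hingeL=(252,260),jigcorner1=(327,298),jigcorner2=(295,314),glue=(177,195))),
 ("side",b,dict(brass=(301,196),handle=(299,177),key=(290,245),tab=(300,152),rivets=(303,338),clip=(408,362),wax=(369,192)))):
    for k,p in pts.items(): print(n,k,depthpts(c,[p])[0].round(3))
```

```text
scene brass [0.518 0.189 0.019]
scene handle [0.539 0.225 0.053]
scene key [ 0.491 -0.062  0.035]
scene slide [ 0.495 -0.087  0.026]
scene tab [0.519 0.057 0.205]
scene bar [0.525 0.053 0.179]
scene rivets [ 0.494 -0.331  0.023]
scene clip [ 0.677 -0.397  0.009]
scene wax [0.712 0.185 0.021]
scene hingeR [0.547 0.011 0.051]
scene hingeL [0.468 0.035 0.039]
scene jigcorner1 [ 0.511 -0.152  0.008]
scene jigcorner2 [ 0.427 -0.136  0.01 ]
scene glue [0.503 0.369 0.067]
side brass [0.534 0.19  0.014]
side handle [0.532 0.225 0.052]
side key [ 0.489 -0.06   0.038]
side tab [0.523 0.064 0.205]
side rivets [ 0.494 -0.336  0.025]
side clip [ 0.676 -0.405  0.015]
side wax [0.714 0.184 0.02 ]
```

View pics/crop1.png

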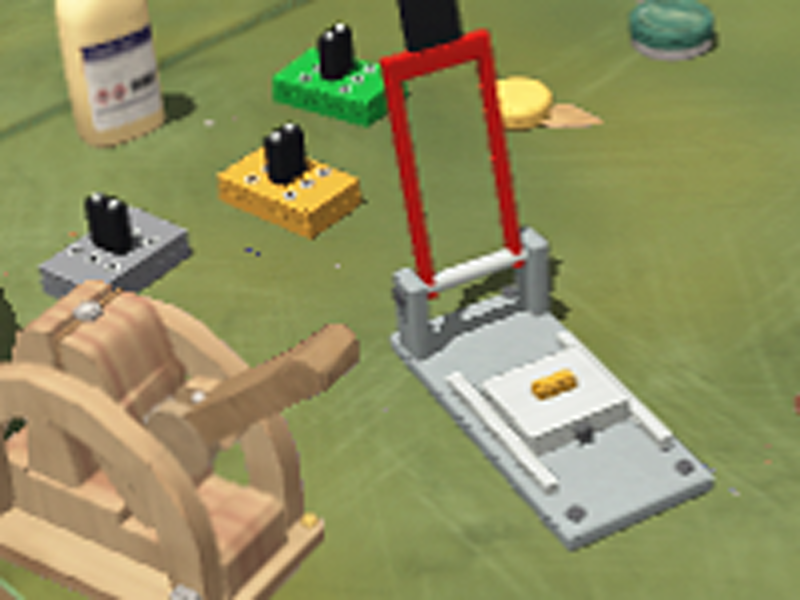

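The crop confirms it: the brass plate with a black handle is at scene (222,226), between the grey and green look-alikes. The jig stands at (290,275) with the frame open. Next I'll work out orientations and the wrist camera offset.

```bash
cat >> h.py <<'E'
def brass(c,roi=None,lo=(15,120,90),hi=(30,255,255)):
    h=cv2.cvtColor(c["color"],cv2.COLOR_RGB2HSV); m=cv2.inRange(h,np.array(lo),np.array(hi))
    if roi: z=np.zeros_like(m); x,y,w,k=roi; z[y:y+k,x:x+w]=1; m*=z
    return m
def big(m): return max(cv2.findContours(m,cv2.RETR_EXTERNAL,cv2.CHAIN_APPROX_NONE)[0],key=cv2.contourArea)[:,0,:]
def rect(P):
    (x,y),(w,h),a=cv2.minAreaRect((P[:,:2]*1000).astype(np.float32)); 
    if h>w: w,h,a=h,w,a+90
    return np.round([x,y,w,h],1),round((a+90)%180-90,1)
E
python3 - <<'E'
from h import *
for n,roi,rj in(("scene",(200,205,45,40),(275,265,30,20)),("side",(285,170,30,32),(275,235,30,20))):
    c=cam(n)
    m=brass(c,roi); uv=np.argwhere(m>0)[:,::-1]; P=depthpts(c,uv); T=P[abs(P[:,2]-.02)<.004]; print(n,len(uv),rect(T))
    H=depthpts(c,np.argwhere(np.ones((480,640)))[:,::-1])
    B=H[(H[:,2]>.035)&(H[:,2]<.06)&(abs(H[:,0]-.535)<.04)&(abs(H[:,1]-.225)<.04)]; print("handle",len(B),rect(B),B[:,2].max(), np.median(B,0))
    K=H[(H[:,2]>.031)&(H[:,2]<.042)&(abs(H[:,0]-.49)<.03)&(abs(H[:,1]+.065)<.03)]; print("key",len(K),rect(K),K.mean(0))
    S=H[(H[:,2]>.024)&(H[:,2]<.031)&(abs(H[:,0]-.49)<.06)&(abs(H[:,1]+.065)<.06)]; print("slide",len(S),rect(S))
    J=H[(H[:,2]>.006)&(H[:,2]<.075)&(abs(H[:,0]-.49)<.12)&(abs(H[:,1]+.055)<.13)]; print("jig",len(J),rect(J))
w=cam("wrist"); print(np.array(w["tool_from_camera"]).round(3).tolist(),w["fx"])
E
```

```text
scene 459 (array([535.4, 230. ,  83. ,  53.7]), -80.8)
handle 89 (array([535.8, 228.6,  27.9,  18.1]), 12.4) 0.058066381330089345 [0.53284361 0.22524617 0.04777185]
key 48 (array([484.6, -62.1,  44.9,  23.7]), 37.8) [ 0.48817649 -0.05936063  0.03436419]
slide 440 (array([487.3, -60.7,  64. ,  62.1]), 74.4)
jig 2931 (array([534.5, -57.8, 207.5, 185.7]), 76.2)
side 241 (array([532.1, 227.8,  83.5,  51.3]), 88.8)
handle 85 (array([536.1, 228.4,  28. ,  19. ]), 15.6) 0.055643297785294976 [0.53512206 0.22543931 0.04718233]
key 51 (array([486.6, -64.3,  47. ,  43. ]), 0.5) [ 0.48697066 -0.05942857  0.03442161]
slide 393 (array([482.5, -70.4,  85.7,  66.6]), 73.5)
jig 2636 (array([535.7, -57.6, 212.8, 185.4]), 75.4)
[[-0.001, -0.954, -0.301, 0.079], [1.0, -0.001, 0.0, -0.0], [-0.001, -0.301, 0.954, -0.147], [0.0, 0.0, 0.0, 1.0]] 398.9800612417805
```

Request:
arm_command(motion=[[-1, -0.65, 0, 0, 1], [-1, -0.65, 0, 0, 1], [-1, -0.65, 0, 0, 1], [-1, -0.65, 0, 0, 1], [-1, -0.65, 0, 0, 1], [-1, -0.65, 0, 0, 1], [-1, -0.65, 0, 0, 1]])

```text
time_s: 0.93
tool_pos: [0.386, 0.4294, 0.2389]
eef_rot: [0.0, 0.178, 0.984, 0.0]
ft_force: [0.6, -0.1, -0.8]
grip_width: 1.001
finger_force: 0.0
```

Request:
arm_command(motion=[[-1, -0.65, 0, 0, 1], [-1, -0.65, 0, 0, 1], [-1, -0.65, 0, 0, 1], [-1, -0.65, 0, 0, 1], [-1, -0.65, 0, 0, 1], [-1, -0.65, 0, 0, 1], [-1, -0.65, 0, 0, 1], [0, 0, 0, 0, 1]])

```text
time_s: 1.6
tool_pos: [0.5375, 0.2247, 0.2389]
eef_rot: [0.001, 0.18, 0.984, -0.001]
ft_force: [0.0, -0.1, 0.5]
grip_width: 1.001
finger_force: 0.0
```

Request:
arm_command(motion=[[0, 0, 0, 1, 1], [0, 0, 0, 1, 1], [0, 0, 0, 1, 1], [0, 0, 0, 1, 1], [0, 0, 0, 1, 1], [0, 0, 0, 1, 1], [0, 0, 0, 1, 1], [0, 0, 0, 1, 1], [0, 0, 0, 1, 1], [0, 0, 0, 1, 1]])

```text
time_s: 2.43
tool_pos: [0.5338, 0.23, 0.2387]
eef_rot: [-0.0, 0.704, 0.71, 0.0]
ft_force: [-0.6, 0.7, -0.6]
grip_width: 0.995
finger_force: 0.0
```

Request:
arm_command(motion=[[0, 0, 0, 1, 1], [0, 0, 0, 1, 1], [0, 0, 0, 1, 1], [0, 0, 0, 1, 1], [0, 0, 0, 1, 1], [0, 0, 0, 1, 1], [0, 0, 0, 1, 1], [0, 0, 0, 1, 1], [0, 0, 0, 1, 1], [0, 0, 0, 1, 1]])

```text
time_s: 3.27
tool_pos: [0.5338, 0.23, 0.2387]
eef_rot: [-0.0, 0.982, 0.188, -0.0]
ft_force: [-0.3, 0.5, -0.5]
grip_width: 1.005
finger_force: 0.0
```

Request:
arm_command(motion=[[0, 0, 0, 1, 1], [0, 0, 0, 1, 1], [0, 0, 0, 0, 1], [0, 0, 0, 0, 1]])

```text
time_s: 3.6
tool_pos: [0.5339, 0.2298, 0.2387]
eef_rot: [-0.0, 0.997, 0.074, -0.0]
ft_force: [0.3, 0.7, -0.0]
grip_width: 1.001
finger_force: 0.0
```

Run:
```python
from h import *
o=arm.get_obs(); print(o["time_s"],o["q"].round(3),o["tool_pos"],o["eef_rot"].round(4))
c=cam("wrist"); save(c,"w1.png"); print(c["W"].round(3).tolist())
```

```text
3.6 [0.364 0.088 1.809 0.    1.245 1.787] [0.533905   0.22983672 0.23873471] [-1.000e-04  9.973e-01  7.370e-02 -0.000e+00]
[[0.146, -0.943, -0.298, 0.611], [-0.989, -0.139, -0.043, 0.241], [-0.001, 0.301, -0.954, 0.386], [0.0, 0.0, 0.0, 1.0]]
```

View pics/w1.png

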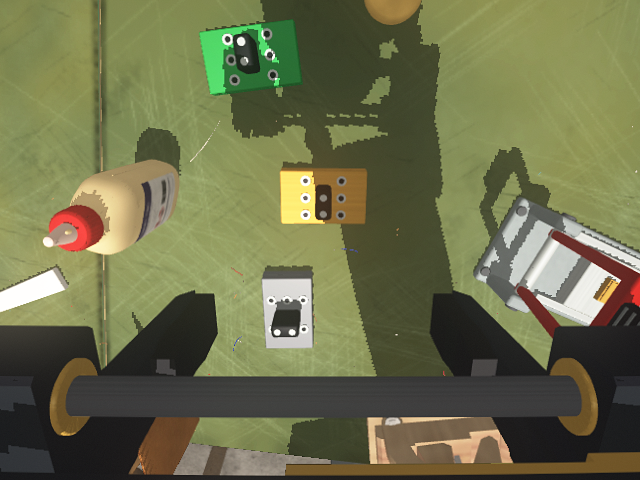

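The wrist view shows the brass plate with its handle at (323,200), nearly square to the tool. The grey look-alike is at (288,312), the green one at (245,57), and the jig is at the right edge. Measuring the guide precisely.

Run:
```python
from h import *
o=arm.get_obs(); c=cam("wrist")
m=brass(c,(260,150,130,90),(12,110,50),(32,255,255)); k=big(cv2.morphologyEx(m,cv2.MORPH_CLOSE,np.ones((25,25))))
print(cv2.boundingRect(k),cv2.minAreaRect(k))
P=plane(c,k,.02); print("top plane",rect(P))
uv=np.argwhere(m>0)[:,::-1]; D=depthpts(c,uv); T=D[abs(D[:,2]-.02)<.003]; print("depth",len(T),rect(T),np.median(D[:,2]))
H=depthpts(c,np.argwhere(np.ones((480,640)))[:,::-1]); B=H[(H[:,2]>.05)&(H[:,2]<.06)&(abs(H[:,0]-.535)<.03)&(abs(H[:,1]-.229)<.03)]
print("handle",len(B),rect(B),np.median(B[:,2]))
q=o["eef_rot"]; Rm=R.from_quat([q[1],q[2],q[3],q[0]]).as_matrix(); print("tool y yaw",np.degrees(np.arctan2(Rm[1,1],Rm[0,1])),o["tool_pos"])
```

```text
(279, 153, 109, 87) ((332.6109619140625, 195.88253784179688), (86.85027313232422, 106.67074584960938), 88.36341857910156)
top plane (array([538. , 220.6, 102.2,  81.3]), -81.9)
depth 3455 (array([536.9, 231. ,  80.3,  50.4]), -82.2) 0.02121133374849188
handle 496 (array([537.1, 230.9,  26. ,  13.8]), 8.5) 0.055017371621272265
tool y yaw -81.55444545216353 [0.53395434 0.22975401 0.23874827]
```

Request:
arm_command(motion=[[0.11, -0.02, 1, 0, 1], [0, 0, 1, 0, 1], [0, 0, 1, 0, 1], [0, 0, 1, 0, 1], [0, 0, 1, 0, 1], [0, 0, 1, 0, 1], [0, 0, 0.6, 0, 1], [0, 0, 0.4, 0, 1], [0, 0, 0, 0, 1]])

```text
time_s: 4.45
tool_pos: [0.535, 0.2297, 0.0256]
eef_rot: [0.001, 0.997, 0.072, -0.003]
ft_force: [-0.6, 0.1, -0.4]
grip_width: 1.003
finger_force: 0.0
```

Request:
arm_command(motion=[[0, 0, 0, 0, -1], [0, 0, 0, 0, -1], [0, 0, 0, 0, -1], [0, 0, 0, 0, -1], [0, 0, 0, 0, -1], [0, 0, 0, 0, -1], [0, 0, 0, 0, -1], [0, 0, 0, 0, -1]], newtons=35)

```text
time_s: 5.12
tool_pos: [0.5375, 0.2305, 0.0289]
eef_rot: [-0.0, 0.997, 0.072, 0.0]
ft_force: [0.0, 0.9, 0.0]
grip_width: 0.421
finger_force: 0.0
```

Request:
arm_command(motion=[[0, 0, 0, 0, -1], [0, 0, 0, 0, -1], [0, 0, 0, 0, -1], [0, 0, 0, 0, -1], [0, 0, 0, 0, -1], [0, 0, 0, 0, -1], [0, 0, 0, 0, -1]])

```text
time_s: 5.7
tool_pos: [0.5373, 0.2305, 0.0286]
eef_rot: [-0.0, 0.997, 0.072, -0.0]
ft_force: [0.3, 1.2, -1.1]
grip_width: 0.156
finger_force: 35.0
```

Request:
arm_command(motion=[[0, 0, -0.5, 0, -1], [0, 0, -1, 0, -1], [0, 0, -1, 0, -1], [0, 0, -1, 0, -1], [0, 0, -1, 0, -1], [0, 0, 0, 0, -1]])

```text
time_s: 6.2
tool_pos: [0.541, 0.2319, 0.1701]
eef_rot: [-0.001, 0.997, 0.072, 0.005]
ft_force: [1.2, 0.3, -3.7]
grip_width: 0.154
finger_force: 35.0
```

Grasped: opening 13.7 mm against a 14 mm handle. I'll lift over the frame and hover above the jig.

Request:
arm_command(motion=[[0, 0, -1, 0, -1], [0, 0, -1, 0, -1], [0, 0, -1, 0, -1], [0, 0, -1, 0, -1], [0, 0, 0, 0, -1]])

```text
time_s: 6.62
tool_pos: [0.5401, 0.2315, 0.2889]
eef_rot: [-0.001, 0.997, 0.072, 0.004]
ft_force: [1.3, 1.3, -2.8]
grip_width: 0.157
finger_force: 35.0
```

Request:
arm_command(motion=[[-0.3, 0.94, 0, 0, -1], [-0.3, 0.94, 0, 0, -1], [-0.3, 0.94, 0, 0, -1], [-0.3, 0.94, 0, 0, -1], [-0.3, 0.94, 0, 0, -1], [-0.3, 0.94, 0, 0, -1], [-0.3, 0.94, 0, 0, -1], [-0.3, 0.94, 0, 0, -1], [-0.3, 0.94, 0, 0, -1], [-0.3, 0.94, 0, 0, -1]])

```text
time_s: 7.45
tool_pos: [0.4868, -0.0626, 0.2798]
eef_rot: [-0.001, 0.997, 0.072, -0.002]
ft_force: [0.0, -0.7, -4.4]
grip_width: 0.155
finger_force: 35.0
```

Request:
arm_command(motion=[[0, 0, 0, -1, -1], [0, 0, 0, -1, -1], [0, 0, 0, -1, -1], [0, 0, 0, -1, -1], [0, 0, 0, -1, -1], [0, 0, 0, -1, -1], [0, 0, 0, -1, -1], [0, 0, 0, -1, -1], [0, 0, 0, -1, -1], [0, 0, 0, -0.8, -1]])

```text
time_s: 8.28
tool_pos: [0.4872, -0.0612, 0.2797]
eef_rot: [-0.002, 0.788, 0.615, -0.002]
ft_force: [0.7, 0.2, -4.5]
grip_width: 0.154
finger_force: 35.0
```

Request:
arm_command(motion=[[0, 0, 0, 0, -1], [0, 0, 0, 0, -1]])

```text
time_s: 8.45
tool_pos: [0.4875, -0.0613, 0.2807]
eef_rot: [-0.002, 0.791, 0.612, -0.001]
ft_force: [-0.9, -0.1, -4.4]
grip_width: 0.158
finger_force: 35.0
```

Run:
```python
from h import *
o=arm.get_obs(); q=o["eef_rot"]; Rm=R.from_quat([q[1],q[2],q[3],q[0]]).as_matrix(); print("tool y yaw",np.degrees(np.arctan2(Rm[1,1],Rm[0,1])),o["tool_pos"],o["finger_force"])
allpx=np.argwhere(np.ones((480,640)))[:,::-1]
for n in("scene","side","wrist"):
    c=cam(n); H=depthpts(c,allpx)
    if n=="wrist": save(c,"w2.png")
    near=(abs(H[:,0]-.49)<.12)&(abs(H[:,1]+.055)<.14)
    J=H[near&(H[:,2]>.008)&(H[:,2]<.016)]; print(n,"base",len(J),rect(J))
    S=H[near&(H[:,2]>.0255)&(H[:,2]<.0305)&(abs(H[:,1]+.06)<.05)&(abs(H[:,0]-.487)<.045)]; print("slide",len(S),rect(S),np.median(S[:,2]))
    m=brass(c,None,(12,110,60),(32,255,255)).reshape(-1)>0
    K=H[near&m&(H[:,2]>.030)&(H[:,2]<.045)]; print("key",len(K),rect(K) if len(K)>3 else '',K.mean(0) if len(K) else'')
    F=H[(abs(H[:,0]-.52)<.06)&(abs(H[:,1]-.04)<.08)&(H[:,2]>.195)&(H[:,2]<.23)]; print("tab",len(F),F.mean(0) if len(F) else '')
```

```text
tool y yaw -14.542434690498302 [ 0.4875469  -0.06129978  0.28074097] 34.99955934472382
scene base 1544 (array([491.3, -46.4, 208.3,  92.6]), 74.1)
slide 400 (array([487.6, -59.8,  62.3,  62. ]), 74.7) 0.027905796286335105
key 46 (array([487.8, -57.9,  21.8,  10.6]), -8.3) [ 0.48710484 -0.05911923  0.0340973 ]
tab 169 [0.51890436 0.06226208 0.20897267]
side base 1367 (array([491.3, -46.8, 210.5,  92.1]), 74.5)
slide 344 (array([488.6, -56.6,  62.1,  61.4]), -15.2) 0.0281145714784497
key 43 (array([486.9, -59.8,  22.4,  15.4]), -5.0) [ 0.48769394 -0.05953559  0.0339918 ]
tab 8 [0.52709682 0.06631891 0.22047104]
wrist base 7835 (array([497.2, -26.9, 168. ,  92.4]), 74.7)
slide 2915 (array([488.5, -58.7,  61.9,  60.1]), -15.6) 0.0291077154673679
key 231 (array([489.3, -56. ,  22.9,   9.4]), -14.9) [ 0.48900603 -0.05564823  0.03660541]
tab 1564 [0.5210691  0.06091912 0.20746835]
```

View pics/w2.png

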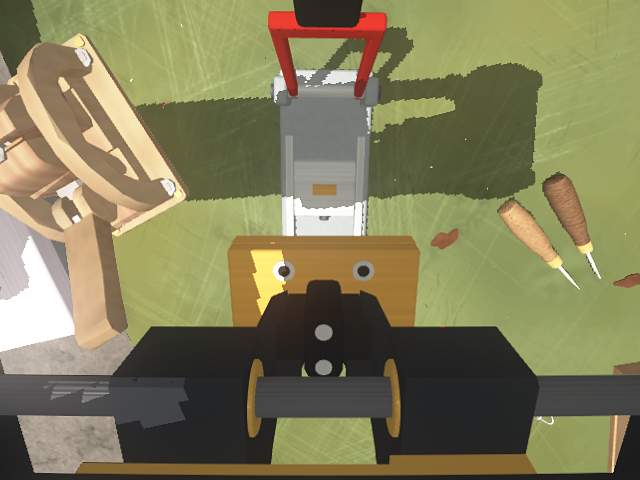

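The wrist view shows the brass key at (324,189) on the jig axis. The held guide is centred at column 324 and square to the jig. The key is at jig x of about -11 mm. Lowering to just above it.

Request:
arm_command(motion=[[0.14, 0, 1, 0.1, -1], [0, 0, 1, 0, -1], [0, 0, 1, 0, -1], [0, 0, 1, 0, -1], [0, 0, 1, 0, -1], [0, 0, 0.9, 0, -1], [0, 0, 0.6, 0, -1], [0, 0, 0.2, 0, -1], [0, 0, 0, 0, -1], [0, 0, 0, 0, -1]])

```text
time_s: 9.43
tool_pos: [0.4904, -0.0575, 0.0833]
eef_rot: [0.0, 0.794, 0.608, 0.0]
ft_force: [0.2, -0.3, -3.8]
grip_width: 0.156
finger_force: 35.0
```

Run:
```python
from h import *
o=arm.get_obs(); q=o["eef_rot"]; Rm=R.from_quat([q[1],q[2],q[3],q[0]]).as_matrix(); print("yaw",np.degrees(np.arctan2(Rm[1,1],Rm[0,1])),o["tool_pos"],o["ft_force"],Rm[:,2].round(3))
d=o["tool_pos"][:2]-np.array([.4913,-.0465]); print("jig x,y",d@[.2656,.964],d@[-.964,.2656])
```

```text
yaw -15.099417085790892 [ 0.49036592 -0.05751159  0.08329187] [ 0.22146254 -0.34958261 -3.81154404] [ 0.001 -0.    -1.   ]
jig x,y -0.010863260304850552 -0.0020242273055350313
```

Request:
arm_command(motion=[[0, -0.06, 0.25, 0, -1], [0, 0, 0.15, 0, -1], [0, 0, 0.1, 0, -1], [0, 0, 0.1, 0, -1], [0, 0, 0, 0, -1]])

```text
time_s: 9.85
tool_pos: [0.4877, -0.0569, 0.0643]
eef_rot: [-0.0, 0.794, 0.608, -0.0]
ft_force: [0.7, 0.7, -4.2]
grip_width: 0.157
finger_force: 35.0
```

Request:
arm_command(motion=[[0, 0, 0.05, 0, -1], [0, 0, 0.05, 0, -1], [0, 0, 0, 0, -1]])

```text
time_s: 10.1
tool_pos: [0.4879, -0.0569, 0.0615]
eef_rot: [-0.0, 0.794, 0.608, -0.0]
ft_force: [0.4, 0.5, -4.4]
grip_width: 0.159
finger_force: 35.0
```

Request:
arm_command(motion=[[0, 0, 0.05, 0, -1], [0, 0, 0.05, 0, -1], [0, 0, 0.03, 0, -1], [0, 0, 0, 0, -1]])

```text
time_s: 10.43
tool_pos: [0.4878, -0.0569, 0.0575]
eef_rot: [-0.0, 0.794, 0.608, -0.0]
ft_force: [-0.9, 0.3, -4.3]
grip_width: 0.154
finger_force: 35.0
```

Request:
arm_command(motion=[[0, 0, 0.03, 0, -1], [0, 0, 0.03, 0, -1], [0, 0, 0, 0, -1]])

```text
time_s: 10.68
tool_pos: [0.4881, -0.0569, 0.0566]
eef_rot: [-0.0, 0.794, 0.608, -0.0]
ft_force: [-2.6, 1.2, 2.1]
grip_width: 0.155
finger_force: 35.0
```

Contact at exactly the seated height (0.0566) and after 8 mm of free drop past the key top. Releasing and rising.

Request:
arm_command(motion=[[0, 0, 0, 0, 0], [0, 0, 0, 0, 0], [0, 0, 0, 0, 0], [0, 0, 0, 0, 0], [0, 0, 0, 0, 0]])

```text
time_s: 11.1
tool_pos: [0.4883, -0.057, 0.0562]
eef_rot: [0.0, 0.794, 0.608, 0.0]
ft_force: [-0.0, -0.5, 1.0]
grip_width: 0.495
finger_force: 0.0
```

Request:
arm_command(motion=[[0, 0, -0.5, 0, 0], [0, 0, -1, 0, 0], [0, 0, -1, 0, 0], [-0.5, 0, -1, 0, 0], [-1, 0, -1, 0, 0], [-1, 0, -1, 0, 0], [-1, 0, -1, 0, 0], [0, 0, -0.9, 0, 0], [0, 0, 0, 0, 0], [0, 0, 0, 0, 0]])

```text
time_s: 11.93
tool_pos: [0.4622, -0.1577, 0.2786]
eef_rot: [0.002, 0.794, 0.608, 0.001]
ft_force: [-0.6, 0.1, -0.6]
grip_width: 0.5
finger_force: 0.0
```

Run:
```python
from h import *
o=arm.get_obs(); print(o["tool_pos"],o["q"].round(2),o["ft_force"].round(1),o["grip_width"])
allpx=np.argwhere(np.ones((480,640)))[:,::-1]
j0=np.array([.4913,-.0465]); A=np.array([[.2656,.964],[-.964,.2656]])
for n in("scene","side","wrist"):
    c=cam(n); H=depthpts(c,allpx)
    if n=="wrist": save(c,"w3.png")
    L=np.c_[(H[:,:2]-j0)@A.T,H[:,2]]
    near=(abs(L[:,0]+.011)<.03)&(abs(L[:,1])<.045)
    T=L[near&(L[:,2]>.041)&(L[:,2]<.06)]; 
    if len(T)>5: print(n,"top",len(T),rect(T),np.median(T[:,2]),"tilt fit",np.linalg.lstsq(np.c_[T[:,:2],np.ones(len(T))],T[:,2],rcond=None)[0].round(3))
    B=L[near&(L[:,2]>.07)&(L[:,2]<.1)]; print("handle",len(B),B.mean(0),B[:,2].max()) if len(B) else 0
    F=L[(L[:,0]>.08)&(L[:,0]<.2)&(abs(L[:,1])<.04)&(L[:,2]>.1)&(L[:,2]<.24)]
    if len(F)>5: print("frame angle",np.median(np.arctan2(F[:,2]-.053,-(F[:,0]-.085))),len(F),F[:,2].max(),F[:,0].min(),F[:,0].max())
```

```text
[ 0.46221573 -0.15770372  0.278643  ] [-0.38 -0.12  1.94  0.    1.32 -0.12] [-0.6  0.1 -0.6] 0.49978481745664594
scene top 557 (array([-13.3,   0.2,  81.8,  53.9]), -88.9) 0.04777792487143484 tilt fit [ 0.031 -0.007  0.048]
handle 88 [-0.01647623  0.00208877  0.07880584] 0.08482218600938596
frame angle 1.7290318993153726 693 0.2213711492860646 0.08460899260315967 0.1197962236487869
side top 530 (array([-11.3,   1.1,  81. ,  58.1]), 89.4) 0.048076907523905754 tilt fit [0.041 0.004 0.049]
handle 71 [-1.70341519e-02 -3.61095964e-05  7.90243170e-02] 0.08521155706388739
frame angle 1.7290825869282687 486 0.22157190914085656 0.08297807649594849 0.12091824586472753
wrist top 4921 (array([-10.6,   0.6,  80.4,  49.9]), -89.7) 0.04949387010097217 tilt fit [-0.006 -0.     0.049]
handle 599 [-0.01111706  0.00067619  0.08297824] 0.08677258458290488
```

View pics/w3.png

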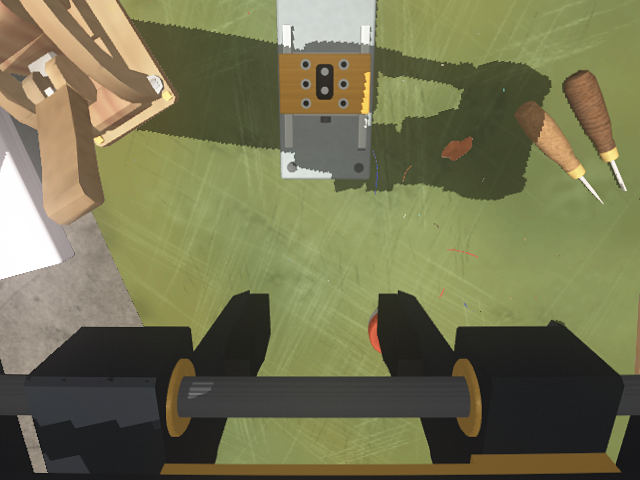

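The wrist view shows the guide flat on the slide at (325,83), measured top at about 48 mm and centred at jig x -11, y 0. That means it's seated. The clamp is at about 1.75 rad. Next, move over the frame to behind the tab with the fingers shut.

Request:
arm_command(motion=[[0.5, 0, 0, 0, -1], [1, 0, 0, 0, -1], [1, 0, 0, 0, -1], [1, 0, 0, 0, -1], [1, 0, 0, 0, -1], [1, 0, 0, 0, -1], [1, 0, 0, 0, -1], [1, 0, 0, 0, -1], [1, 0, 0, 0, -1], [1, 0, 0, 0, -1]], newtons=10)

```text
time_s: 12.92
tool_pos: [0.5341, 0.1205, 0.274]
eef_rot: [-0.001, 0.793, 0.609, -0.002]
ft_force: [0.4, 0.5, 0.7]
grip_width: 0.006
finger_force: 0.0
```

Request:
arm_command(motion=[[0, 0, 0, 0, -1], [0, 0, 0, 0, -1]])

```text
time_s: 13.08
tool_pos: [0.5341, 0.1201, 0.2741]
eef_rot: [-0.001, 0.792, 0.61, -0.002]
ft_force: [-0.2, -1.0, -0.5]
grip_width: 0.006
finger_force: 0.0
```

```bash
cat >> h.py <<'E'
j0=np.array([.4913,-.0465]); A=np.array([[.2656,.964],[-.964,.2656]])
def st():
    o=arm.get_obs(); print(round(o["time_s"],2),"jig",((o["tool_pos"][:2]-j0)@A.T*1000).round(1),"z",o["tool_pos"][2].round(4),o["ft_force"].round(1),o["grip_width"].round(3))
def frame(n="side"):
    c=cam(n); H=depthpts(c,np.argwhere(np.ones((480,640)))[:,::-1]); h=cv2.cvtColor(c["color"],cv2.COLOR_RGB2HSV).reshape(-1,3)
    m=((h[:,0]<8)|(h[:,0]>172))&(h[:,1]>150)&(h[:,2]>50)
    L=np.c_[(H[:,:2]-j0)@A.T,H[:,2]]; r=np.hypot(L[:,0]-.085,L[:,2]-.053)
    F=L[m&(r>.05)&(r<.18)&(abs(L[:,1])<.04)&(L[:,2]>.035)]
    if len(F): print(n,len(F),"angle",np.median(np.arctan2(F[:,2]-.053,-(F[:,0]-.085))).round(3))
E
python3 - <<'E'
from h import *
st();frame("side");frame("scene")
E
```

```text
Traceback (most recent call last):
  File "h.py", line 38, in st
    o=arm.get_obs(); print(round(o["time_s"],2),"jig",((o["tool_pos"][:2]-j0)@A.T*1000).round(1),"z",o["tool_pos"][2].round(4),o["ft_force"].round(1),o["grip_width"].round(3))
                                                                                                                                                      ^^^^^^^^^^^^^^^^^^^^^
AttributeError: 'float' object has no attribute 'round'
```

Request:
arm_command(motion=[[0, 0.1, 0.9, 0, -1], [0, 0, 1, 0, -1], [0, 0, 0.9, 0, -1], [0, 0, 0, 0, -1], [-0.6, 0, 0, 0, -1], [0, 0, 0, 0, -1], [0, 0, 0, 0, -1]])

```text
time_s: 13.67
tool_pos: [0.5335, 0.0994, 0.1932]
eef_rot: [0.0, 0.794, 0.608, 0.0]
ft_force: [0.4, -0.0, 1.1]
grip_width: 0.006
finger_force: 0.0
```

```bash
sed -i 's/o\["grip_width"\].round(3))/round(o["grip_width"],3))/' h.py
python3 - <<'E'
from h import *
st();frame("side");frame("scene")
E
```

```text
13.67 jig [151.9  -2. ] z 0.1932 [ 0.4 -0.   1.1] 0.006
side 341 angle 1.721
scene 392 angle 1.719
```

Request:
arm_command(motion=[[-0.5, 0, 0, 0, -1], [-0.5, 0, 0, 0, -1], [-0.4, 0, 0, 0, -1], [-0.4, 0, 0, 0, -1], [0, 0, 0, 0, -1]])

```text
time_s: 14.18
tool_pos: [0.5193, 0.0466, 0.193]
eef_rot: [0.001, 0.794, 0.608, 0.0]
ft_force: [-0.1, -0.1, 0.1]
grip_width: 0.003
finger_force: 0.0
```

Run:
```python
from h import *
st();frame("side");frame("scene")
for t in np.arange(1.5,-.01,-.1):
    r=.152; print(t.round(2),((85-1e3*r*np.cos(t)+5*np.sin(t)+9).round(1),(53+1e3*r*np.sin(t)+5*np.cos(t)).round(1)))
```

```text
14.18 jig [97.2 -2.3] z 0.193 [-0.1 -0.1  0.1] 0.003
side 337 angle 1.497
scene 376 angle 1.494
1.5 (np.float64(88.2), np.float64(205.0))
1.4 (np.float64(73.1), np.float64(203.6))
1.3 (np.float64(58.2), np.float64(200.8))
1.2 (np.float64(43.6), np.float64(196.5))
1.1 (np.float64(29.5), np.float64(190.7))
1.0 (np.float64(16.1), np.float64(183.6))
0.9 (np.float64(3.4), np.float64(175.2))
0.8 (np.float64(-8.3), np.float64(165.5))
0.7 (np.float64(-19.0), np.float64(154.7))
0.6 (np.float64(-28.6), np.float64(143.0))
0.5 (np.float64(-37.0), np.float64(130.3))
0.4 (np.float64(-44.1), np.float64(116.8))
0.3 (np.float64(-49.7), np.float64(102.7))
0.2 (np.float64(-54.0), np.float64(88.1))
0.1 (np.float64(-56.7), np.float64(73.1))
-0.0 (np.float64(-58.0), np.float64(58.0))
```

Request:
arm_command(motion=[[-0.45, 0, -0.02, 0, -1], [-0.45, 0, -0.02, 0, -1], [-0.45, 0, -0.02, 0, -1], [-0.45, 0, -0.02, 0, -1], [-0.47, 0, 0.17, 0, -1], [-0.45, 0, 0.24, 0, -1], [-0.42, 0, 0.28, 0, -1], [-0.39, 0, 0.32, 0, -1], [0, 0, 0, 0, -1]])

```text
time_s: 15.03
tool_pos: [0.4899, -0.0557, 0.1624]
eef_rot: [-0.001, 0.794, 0.608, -0.002]
ft_force: [-0.6, 0.6, 0.1]
grip_width: 0.008
finger_force: 0.0
```

Run:
```python
from h import *
st();frame("side");frame("scene")
```

```text
15.03 jig [-9.2 -1.1] z 0.1624 [-0.6  0.6  0.1] 0.008
side 157 angle 0.735
scene 180 angle 0.737
```

Request:
arm_command(motion=[[-0.33, 0, 0.26, 0, -1], [-0.32, 0, 0.39, 0, -1], [-0.28, 0, 0.42, 0, -1], [-0.24, 0, 0.45, 0, -1], [-0.19, 0, 0.47, 0, -1], [-0.14, 0, 0.49, 0, -1], [-0.09, 0, 0.3, 0, -1], [0, 0, 0, 0, -1]])

```text
time_s: 15.8
tool_pos: [0.4772, -0.1003, 0.0784]
eef_rot: [-0.002, 0.794, 0.608, -0.002]
ft_force: [-0.4, 0.2, 0.9]
grip_width: 0.009
finger_force: 0.0
```

Run:
```python
from h import *
st();frame("side");frame("scene")
```

```text
15.8 jig [-55.6  -0.7] z 0.0784 [-0.4  0.2  0.9] 0.009
side 167 angle 0.165
scene 168 angle 0.152
```

Request:
arm_command(motion=[[-0.05, 0, 0.25, 0, -1], [-0.02, 0, 0.2, 0, -1], [0, 0, 0.1, 0, -1], [0, 0, 0.07, 0, -1], [0, 0, 0, 0, -1]])

```text
time_s: 16.32
tool_pos: [0.4786, -0.1021, 0.0621]
eef_rot: [-0.0, 0.794, 0.608, -0.0]
ft_force: [0.6, -0.2, 0.1]
grip_width: 0.006
finger_force: 0.0
```

Request:
arm_command(motion=[[0, 0, 0.05, 0, -1], [0, 0, 0.03, 0, -1], [0, 0, 0, 0, -1]])

```text
time_s: 16.57
tool_pos: [0.4789, -0.1022, 0.06]
eef_rot: [-0.0, 0.794, 0.608, -0.0]
ft_force: [0.1, 0.4, 0.3]
grip_width: 0.003
finger_force: 0.0
```

Request:
arm_command(motion=[[0, 0, 0.04, 0, -1], [0, 0, 0.04, 0, -1], [0, 0, 0, 0, -1], [0, 0, 0, 0, -1]])

```text
time_s: 16.9
tool_pos: [0.4791, -0.1022, 0.0584]
eef_rot: [0.0, 0.794, 0.608, 0.0]
ft_force: [-2.3, 0.7, 5.3]
grip_width: 0.007
finger_force: 2.9
```

Run:
```python
from h import *
st();frame("side");frame("scene")
```

```text
16.9 jig [-57.  -3.] z 0.0584 [-2.3  0.7  5.3] 0.007
side 190 angle 0.039
scene 151 angle 0.029
```

Request:
arm_command(motion=[[0, 0, 0.03, 0, -1], [0, 0, 0.02, 0, -1], [0, 0, 0, 0, -1], [0, 0, 0, 0, -1]])

```text
time_s: 17.33
tool_pos: [0.4791, -0.1022, 0.0583]
eef_rot: [-0.0, 0.794, 0.608, -0.0]
ft_force: [-7.7, 1.7, 18.2]
grip_width: 0.008
finger_force: 8.5
```

Hard stop: the force rose to 18 N with no more travel, so the frame is home. Lifting clear and checking.

Request:
arm_command(motion=[[0, 0, -0.1, 0, -1], [0, 0, -0.5, 0, -1], [0, 0, -1, 0, -1], [0, 0, -1, 0, -1], [-1, 0, -1, 0, -1], [-1, 0, -1, 0, -1], [-1, 0, -1, 0, -1], [0, 0, 0, 0, -1], [0, 0, 0, 0, -1]])

```text
time_s: 18.08
tool_pos: [0.457, -0.1893, 0.2249]
eef_rot: [0.002, 0.795, 0.607, 0.001]
ft_force: [0.2, 0.8, -0.7]
grip_width: 0.01
finger_force: 0.0
```

Run:
```python
from h import *
st();frame("side");frame("scene");frame("wrist")
c=cam("wrist"); H=depthpts(c,np.argwhere(np.ones((480,640)))[:,::-1]); L=np.c_[(H[:,:2]-j0)@A.T,H[:,2]]
for k,a,b in(("tab",-.08,-.055),("bars",0,.05)):
    F=L[(L[:,0]>a)&(L[:,0]<b)&(abs(L[:,1])<.033)&(L[:,2]>.0525)&(L[:,2]<.075)&((abs(L[:,1])>.025)|(k=="tab"))]; print(k,len(F),np.median(F[:,2]) if len(F) else '')
T=L[(abs(L[:,0]+.011)<.024)&(abs(L[:,1])<.022)&(L[:,2]>.035)&(L[:,2]<.056)]; print("plate",len(T),np.median(T[:,2]))
save(c,"w4.png")
```

```text
18.08 jig [-146.7   -4.9] z 0.2249 [ 0.2  0.8 -0.7] 0.01
side 295 angle 0.04
scene 395 angle 0.036
wrist 3477 angle 0.052
tab 1609 0.05937568674355259
bars 297 0.05921887927315439
plate 3200 0.04963215886592717
```

View pics/w4.png

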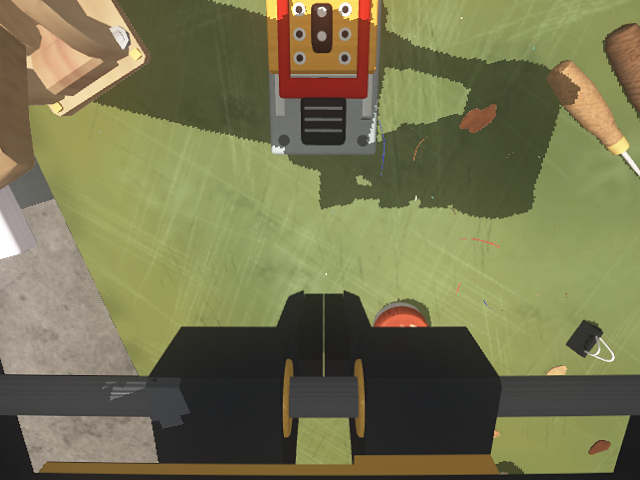

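The frame lies level over the flat guide, with the tab at (323,120) and the handle coming up through it at (322,28). Tab and bar tops read 59.4 and 59.2 mm, and the tin and clip in view look undisturbed. Handing in.

```bash
python3 -c "
from workcell import arm
print(arm.sign_off())"
```

```text
the job is handed in; nothing more can be done
None
```

I handed the job in at about 18 s: the brass guide sits flat over the key, the red clamp was closed over it after that and measured level, and the arm is clear of everything; the hand-in returned no verdict.

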